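Load the battery tester's pop-out tray

ROBOT

A 6-joint arm with a two-finger parallel gripper is mounted at the origin on the work surface. World frame = base frame: x ahead of the robot, y to its left, z up, the work surface at z = 0. Lengths are in m, angles in degrees, forces in N, time in s.
With the tool pointing down it reaches from about 0.35 to 0.775 m from the base axis. Payload 5.5 kg.
Tool frame: the origin (TCP) lies at the centre of the arm's flange, where the gripper is bolted on; the fingertips stand 173 mm ahead of it and the grasp point (between the pads) lies 155 mm ahead of it; z points along the fingers, y is the direction in which the jaws open and shut (so a half turn about z gives the same grasp; the last joint's range is limited). The gripper opens to 85 mm and grips with 20 to 120 N. Pads are 22 mm wide; open, the fingers measure 114 mm over their backs; the gripper's body (76 mm by 85 mm) begins 54 mm behind the grasp point. The pads swing forward as they close: fully open they stand 13 mm farther back than shut.
Start: joints at [67.632, 17.945, 2.641, 74.691, 0, 82.002], TCP at [0.143, 0.557, 0.405] pointing down, gripper open.
Joint ranges: [-158.12, 158.12], [-49.38, 96.58], [-58.88, 72.47], [-126.05, 133.96], [-84.25, 85.87], [-180, 180]. Speed limits (degrees/s): [147.25, 147.25, 180, 180, 180, 180].

INTERFACE

Orientations are given as [roll, pitch, yaw] about the fixed x, y, z axes, in that order (R = Rz(yaw) Ry(pitch) Rx(roll)).
In Python, from bench import arm, eyes, finish_job gives the robot as it stands.
- The arm moves only by the tool send_rows, never from a script. Its argument "steps" is a list that holds one entry, the list of rows, each a list of 6 numbers: the shift along the tool's x, y, z scaled (see below), then the turn, a rotation vector about the tool's x, y, z scaled (see below). A call has 1 to 20 rows; each row shifts and turns the commanded pose from where the row before left it, along the tool's axes as they then stand; what a row does not reach is not made up. The controller multiplies each number of a shift by 10 cm and each number of a turn by 180 degrees. A row lasts 1/8 s, in which the tool goes at most 62.5 mm and 10.7 degrees, less where a joint would pass 70% of its speed; a pose out of reach is approached as far as the arm can. A call with a number of a shift or a turn outside -1 to 1 is refused whole. A call with a gripper value outside its range is refused whole. "hand" is the gripper's target within -1 to 1 (shut at 1, half-way at 0, fully open at -1), set as the call begins (left out, the last holds). The fingers move at their own pace and stop on an object; the grip force is fixed at half the most. Time passes only in rows, so rows that do not move let the fingers close. It gives the time, the measured TCP pose, the force and the opening at its end, in the units of the state.
- arm.observe(): the state, without advancing time (a new reading comes with each control period).
- eyes.camera(name): name is "side" or "top"; returns the picture (480x640x3 uint8, red, green, blue); there is no depth.
- eyes.camera_model(name): a dict with "vertical_fov" (degrees; the focal length in pixels is half the picture's height over the tangent of half this angle, whatever the lens; pixels are square), "cx", "cy" (the principal point, pixels), "D" ([k1, k2, p1, p2, k3] as OpenCV has them; the pictures are not rectified), "R" (3x3) and "t" (3): a world point X has camera coordinates R X + t. Camera axes: x right, y down, z forward; pixel columns grow to the right and rows downward; lengths in m; the calibration is good to about 2 mm. A picture is of the moment at which its call begins. camera_model takes no time and is no camera call.
- finish_job(): hands the job in, once; it reports no verdict.
The state is a dict: "time_s": time; "qpos": joint angles; "qvel": joint speeds; "tau": joint torques, N m; "ee_pos": TCP position; "eef_rot": TCP orientation; "force": force on the tool from outside, world axes, zero at the start; "ft_torque": the same for the moment, N m; "gripper_width": opening from 0.0 (shut) to 1.0 (fully open).
Only numpy, scipy, OpenCV 4.12 (cv2) and the standard library are available. Lean on these libraries where they do the work, as an engineer would, in place of code of your own. Each camera call takes 0.05 s, during which the arm holds its last target.

TASK

Press the tester's orange release button so that its tray pops out; then lift the orange-topped battery pack out of the rack and stand it on the green mat, let go and take it again by its other two sides, since the fingers fit beside it one way round in the rack and the other way round in the tray. Stand it upright in the tray's pocket and push the tray home until it clicks and stays shut. Never drop or tip the pack over, and leave the other packs and loose things where they are.

Things in the scene. Friction and masses are not known exactly. Their poses are not given: they have to be found in the camera images.
- pack: The battery pack to load: an upright block, 60 mm (its x) by 44 mm (its y) by 72 mm high, dark grey below with an orange top third; 0.2 to 0.4 kg. Origin: centre of its underside, z up. It stands upright in one of the three places of the charging rack; gaps of only 8 to 12 mm lie on its y sides there, so in the rack it can be taken only across x (60 mm), by its upper part.
- blue_pack: Same block with a blue top, in another place of the rack. To be left alone.
- white_pack: Same block with a white top, in another place of the rack. To be left alone.
- rack: Fixed black charging rack, 80 mm (x) by 192 mm (y). Origin: centre of its underside. Three places in a row along its y, at -56, 0 and +56 mm, floor 6 mm above the table. Low walls 20 mm high in front and behind (34 to 40 mm from its middle line), 18 mm between the places; end cheeks 66 mm high, at 86 to 96 mm from its middle in y.
- mat: Fixed green mat, 130 x 130 x 2 mm, flat on the table between the rack and the tester, clear of other things: room to set the pack down and take it again. Origin: centre of its underside.
- tester: Fixed grey battery tester, 200 mm deep, 116 mm high, 205 mm wide. Origin: on the table, in the plane of its front face, under the middle of the tray opening. Its x points into the machine, away from the front; its front faces -x, towards the robot. Body from y = -150 to +55 mm and x = 0 to 200 mm. The opening is 74 mm wide and 98 mm high.
- tray (a joint): The tray's slide: 0 shut and latched, grows as it comes out along the tester's -x, 0.082 m fully out. A spring pushes it out with 7 N when shut, 2 N when out. Pushing it in takes up to about 15 N near the end, where it pushes latch and button down; push it 1 to 3 mm past shut (its stop): it clicks and rests at about 0. Else it comes out again.
- tray_seat (a point): Centre of the tray pocket's floor (moves with the tray), axes as the tester's, 14 mm above the table. Pocket 68 mm (x) by 52 mm (y); walls 14 mm high at its sides (6 mm thick, open outside) and back. In front stands the panel, top 92 mm above the table; fully out, the tester's face is close behind: fingers fit only on the pack's y sides. The pack's x goes along this x.
- tray_push (a point): Middle of the front face of the blue push ledge on the white front panel (moves with the tray), axes as the tester's. The ledge is 80 mm wide and 24 mm high, its middle 56 mm above the table, and stands out 21 mm from the panel; the panel is 94 mm wide, 12 mm thick, shut against the tester's face. Push here along the tester's +x.
- release (a joint): Orange push button's travel: 0 up, 0.008 m fully down; it springs back. 1.5 N starts it, 4.5 N holds it fully down; the tray is freed after about 6 mm.
- release_top (a point): Centre of the top of the orange release button, 36 mm across, on the tester's top beside the tray opening, 132 mm above the table. Pressed straight down.
- meter: Bystander: yellow multimeter lying flat, 160 x 80 x 34 mm; origin centre of underside.
- spray: Bystander: blue bottle standing, 60 mm across, 170 mm high; origin centre of underside.
- driver: Bystander: screwdriver with a red handle lying on the table.
- mug: Bystander: white mug, 90 mm high; origin centre of underside.
There are look-alikes about, which are no part of the job. Several things look just like the mat: the one meant starts nearest to the robot's base.

How it is judged (in metres and radians):
On the way, in this order (a step that is already met when the one before it is completed fails the run):
1. the release has let the empty tray pop out (value of joint tray above 0.074 m), for 0.2 s.
2. the orange-topped pack stands on the green mat, let go (horizontal distance between pack and mat below 0.08 m and height (world z) of pack below 0.008 m and angle between pack's own z axis and vertical below 0.1 rad and contact force between the fingers and pack below 0.1 N and linear speed of pack below 0.03 m/s), for 0.2 s.
3. the orange-topped pack stands in the pocket of the open tray, let go (horizontal distance between pack and tray_seat below 0.009 m and z of pack in the frame of tray_seat between -0.006 and 0.006 m and angle between pack's own z axis and vertical below 0.1 rad and angle between the x axis of pack and the x axis of tray_seat, either way round below 0.25 rad and value of joint tray above 0.06 m and contact force between the fingers and pack below 0.1 N and linear speed of pack below 0.03 m/s), for 0.2 s.
4. the tray has been pushed home with the pack in it (value of joint tray below 0.004 m and horizontal distance between pack and tray_seat below 0.009 m and z of pack in the frame of tray_seat between -0.006 and 0.006 m and angle between pack's own z axis and vertical below 0.1 rad and angle between the x axis of pack and the x axis of tray_seat, either way round below 0.25 rad), for 0.2 s.
At the end, for the whole second after the job is handed in: Tray latched shut by itself (within 4 mm), button up (within 3 mm), and the orange-topped pack at rest on the pocket's floor: upright within 0.1 rad, within 6 mm in height and 9 mm of the pocket's centre, its long side along the tester's x within 0.25 rad, either way round (all of step 4 and linear speed of pack below 0.02 m/s and value of joint release below 0.003 m); the robot touches nothing.
It fails at once if the orange-topped pack is dropped (falls faster than 0.5 m/s, out of the fingers) (linear speed of pack above 0.5 m/s and contact force between the fingers and pack below 0.05 N).
It fails at once if the orange-topped pack is tipped over (angle between pack's own z axis and vertical above 0.8 rad).
It fails at once if another pack is moved out of its place or another loose thing is shifted more than 30 mm (packs: 15 mm) (distance of any of blue_pack, white_pack from where it was at the start of the episode above 0.015 m or distance of any of meter, spray, driver, mug from where it was at the start of the episode above 0.03 m).
It also fails if it takes over 72 s, if anything falls off the work surface, if the arm or the gripper's body presses on something with over 40 N, if the wrist force passes 120 N, or if a joint passes its speed limit or range.

## Working session

There is one attempt and no reset: what is moved stays moved. The work goes in short steps, Python scripts to look and compute and a tool call to move; the robot and the scene stay as the last step left them, time stands still between calls to the robot, and variables do not carry over. Pictures are saved under pics/ and viewed, and the job is handed in when it is done.

Besides the shell and the picture viewer there is one more tool, called as name(argument=value, ...) on one line, values as JSON. send_rows: Moves the arm, as the interface text tells. Shifts and turns lie within -1 to 1; 1 stands for 10 cm of shift or 180 degrees of turn. Its arguments: {"type":"object","properties":{"steps":{"type":"array","items":{"type":"array","items":{"type":"array","items":{"type":"number","minimum":-1,"maximum":1}}}},"hand":{"type":"number"}},"required":["steps"]}

```bash
ls; mkdir -p pics; python3 - <<'E'
from bench import arm, eyes
import cv2
for n in ("side","top"):
    im=eyes.camera(n); cv2.imwrite(f"pics/{n}0.png",im[:,:,::-1])
    print(n,eyes.camera_model(n))
print(arm.observe())
E
```

```text
pics
side {'vertical_fov': 55.71511727355097, 'cx': 312.9465274379073, 'cy': 240.88254305827311, 'D': array([0.02888675, 0.        , 0.        , 0.        , 0.        ]), 'R': array([[ 0.71942283, -0.69427828,  0.02021071],
       [-0.40443472, -0.44238363, -0.80045567],
       [ 0.56467987,  0.56769217, -0.59905112]]), 't': array([-0.40613668,  0.32189407,  0.95429237])}
top {'vertical_fov': 49.79939733335787, 'cx': 323.4759172122164, 'cy': 240.63974523510103, 'D': array([0.02458474, 0.        , 0.        , 0.        , 0.        ]), 'R': array([[ 0.0269544 , -0.99956254, -0.01217301],
       [-0.99420745, -0.02553858, -0.1043998 ],
       [ 0.10404325,  0.01491653, -0.99446091]]), 't': array([0.00579361, 0.55083935, 1.45231342])}
{'time_s': 0.1, 'qpos': array([6.76318335e+01, 1.79854419e+01, 2.58331192e+00, 7.46911108e+01,
       2.05037420e-03, 8.20013052e+01]), 'qvel': array([ 0.08649351, -0.01191199,  0.1105134 , -0.06446313, -0.06424203,
        0.04831487]), 'tau': array([ 1.95388799e-03, -4.81723630e+01,  2.99245530e+01,  1.26963228e-02,
       -1.81685596e-04,  8.35769214e-06]), 'ee_pos': array([0.14263759, 0.55684152, 0.4039071 ]), 'eef_rot': array([-1.79907952e+02, -1.50049213e-02,  1.65630515e+02]), 'force': array([-0.48972841,  0.5118622 ,  0.24213387]), 'ft_torque': array([ 0.02514074,  0.03265946, -0.00959246]), 'gripper_width': 0.9946511726119134}
```

View pics/side0.png

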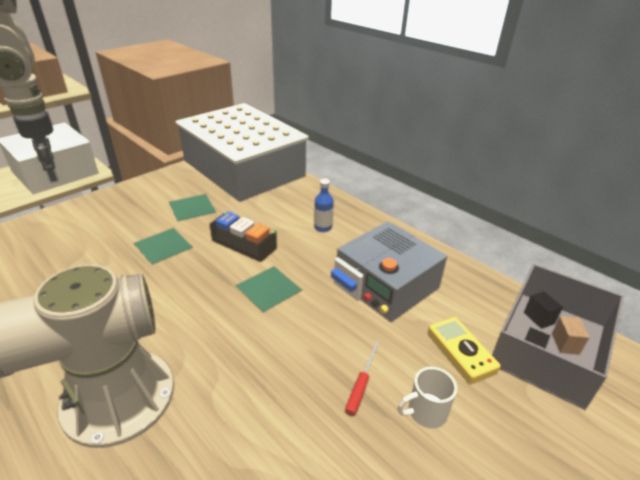

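View pics/top0.png

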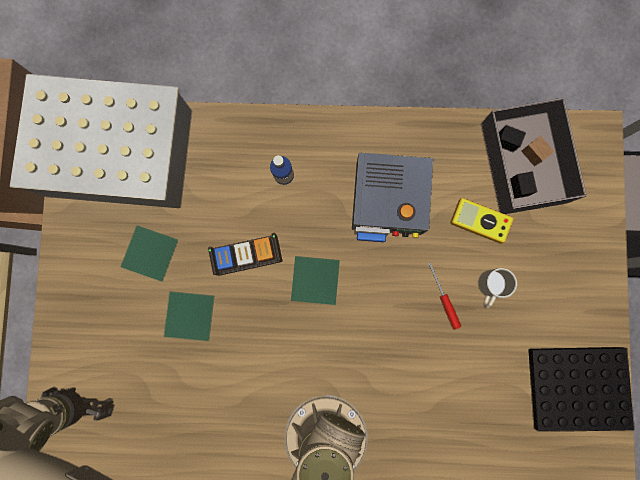

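```bash
cat > h.py <<'E'
import numpy as np, cv2
from bench import arm, eyes
def cam(n):
    m=eyes.camera_model(n); f=240/np.tan(np.radians(m['vertical_fov']/2))
    return np.array([[f,0,m['cx']],[0,f,m['cy']],[0,0,1]]),np.array(m['D']),np.array(m['R']),np.array(m['t'])
def px2w(n,uv,z):
    K,D,R,t=cam(n); p=cv2.undistortPoints(np.array(uv,float).reshape(-1,1,2),K,D).reshape(-1,2)
    d=np.c_[p,np.ones(len(p))]@R; c=-R.T@t
    s=(z-c[2])/d[:,2]; return c+s[:,None]*d
def w2px(n,X):
    K,D,R,t=cam(n); return cv2.projectPoints(np.array(X,float).reshape(-1,1,3),cv2.Rodrigues(R)[0],t,K,D)[0].reshape(-1,2)
def shot(n,name): 
    im=eyes.camera(n)[:,:,::-1].copy(); cv2.imwrite(f"pics/{name}.png",im); return im
def crop(im,x0,y0,x1,y1,k,name): cv2.imwrite(f"pics/{name}.png",cv2.resize(im[y0:y1,x0:x1],None,fx=k,fy=k,interpolation=cv2.INTER_CUBIC))
E
python3 - <<'E'
from h import *
t=cv2.imread('pics/top0.png');s=cv2.imread('pics/side0.png')
crop(t,200,225,350,310,5,'c1');crop(t,345,145,445,250,5,'c2')
crop(s,200,200,310,320,5,'c3');crop(s,320,215,450,325,5,'c4')
E
```

```text
(no output)
```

View pics/c1.png

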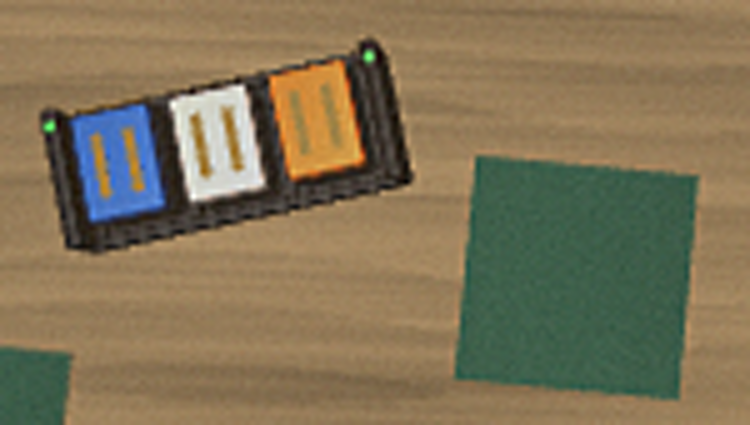

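View pics/c2.png

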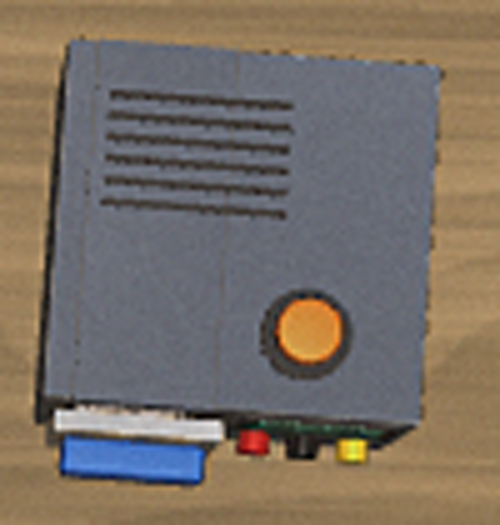

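View pics/c3.png

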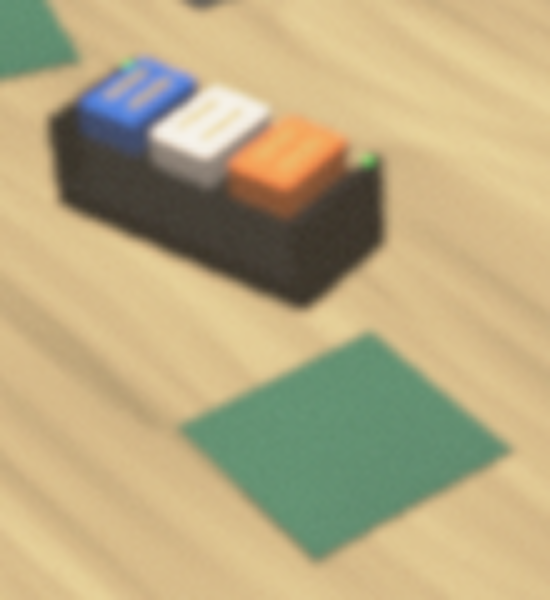

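View pics/c4.png

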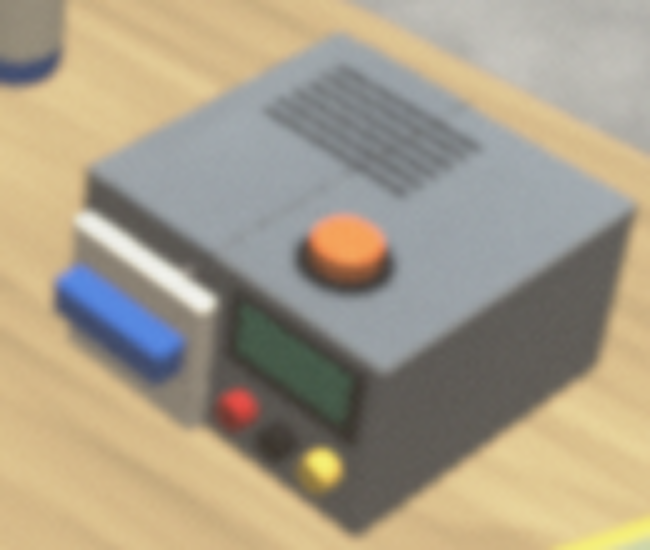

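```bash
cat > fit.py <<'E'
from h import *
from scipy.optimize import least_squares
def full(c,x0,y0,k=5): c=np.array(c,float); return (c+.5)/k-.5+[x0,y0]
def fit(objs,x0):
    # objs: list (cam, local pts, pixels)
    def res(p):
        c,s=np.cos(p[2]),np.sin(p[2]); r=[]
        for n,L,u in objs:
            L=np.array(L,float); W=np.c_[p[0]+c*L[:,0]-s*L[:,1],p[1]+s*L[:,0]+c*L[:,1],L[:,2]]
            r.append((w2px(n,W)-u).ravel())
        return np.concatenate(r)
    o=least_squares(res,x0,loss='soft_l1'); return o.x,np.round(o.fun.reshape(-1,2),1)
E
python3 - <<'E'
from fit import *
mt=px2w('top',full([(476,155),(698,176),(680,398),(456,379)],200,225),.002)
ms=px2w('side',full([(370,332),(512,449),(318,560),(180,430)],200,200),.002)
print('mat',mt.mean(0),ms.mean(0), mt-ms)
o=px2w('top',np.array([[149,253],[189,316]]),.002);print(o, np.linalg.norm(o[:,:2],axis=1))
# pack local: tops at z=.078. image right = -y world; +x up
P=full([(268,75),(348,58),(367,163),(288,183)],200,225)
print('pack top', px2w('top',P,.078), px2w('top',P,.078).mean(0))
S=full([(297,115),(348,150),(285,192),(232,158)],200,200)
print('pack side',px2w('side',S,.078),px2w('side',S,.078).mean(0))
w=px2w('top',P,.078)
L=[(.03,.022,.078),(.03,-.022,.078),(-.03,-.022,.078),(-.03,.022,.078)]
S2=full([(232,158),(297,115),(348,150),(285,192)],200,200)
S2=full([(297,115),(348,150),(285,213-20),(232,158)],200,200)
L2=[(.03,.022,.078),(.03,-.022,.078),(-.03,-.022,.078),(-.03,.022,.078)]
for ob in ([('top',L,P)],[('top',L,P),('side',L2,S2)]):
    x,r=fit(ob,[*w.mean(0)[:2],.2]);print('pack',x,np.degrees(x[2]),r.tolist())
# tester
T=full([(70,40),(440,70),(420,422),(45,412)],345,145)
LT=[(.2,.055,.116),(.2,-.15,.116),(0,-.15,.116)]
TS=full([(340,35),(636,207),(386,374),(90,170),(356,535)],320,215)
LS=[(.2,.055,.116),(.2,-.15,.116),(0,-.15,.116),(0,.055,.116),(0,-.15,0)]
w=px2w('top',T,.116);print(w)
for ob in ([('top',LT,T[:3])],[('side',LS,TS)],[('top',LT,T[:3]),('side',LS,TS)]):
    x,r=fit(ob,[*w[3][:2],0.]);print('tester',x,np.degrees(x[2]),r.tolist())
print('button top',px2w('top',full([(310,330)],345,145),.132))
print('button side',px2w('side',full([(348,240)],320,215),.132))
E
```

```text
mat [0.43850357 0.04187848 0.002     ] [0.43782701 0.04025971 0.002     ] [[ 2.17649934e-03  2.71480011e-03 -1.11022302e-16]
 [ 1.33683306e-04 -3.52604367e-04 -1.11022302e-16]
 [-1.53593675e-04  3.91342608e-04 -1.11022302e-16]
 [ 5.49645607e-04  3.72154566e-03 -1.11022302e-16]]
[[0.50405555 0.52793034 0.002     ]
 [0.32553745 0.40145465 0.002     ]] [0.72991947 0.51685633]
pack top [[0.54324919 0.21446353 0.078     ]
 [0.55386978 0.17043515 0.078     ]
 [0.49579318 0.15771475 0.078     ]
 [0.48360402 0.20093863 0.078     ]] [0.51912904 0.18588802 0.078     ]
pack side [[0.54468586 0.20992116 0.078     ]
 [0.54412646 0.16243969 0.078     ]
 [0.49219188 0.15479479 0.078     ]
 [0.49025488 0.20084527 0.078     ]] [0.51781477 0.18200023 0.078     ]
pack [0.51914598 0.18590166 0.23211269] 13.299077436797473 [[0.1, -0.0], [-0.4, 0.2], [0.0, 0.3], [0.2, -0.5]]
pack [0.51921944 0.18514973 0.20889754] 11.968947557518623 [[0.6, -0.3], [0.2, 0.3], [0.1, 0.5], [0.2, -0.6], [-0.8, -0.3], [0.8, -2.3], [0.1, -0.9], [-1.3, 0.7]]
[[ 0.78629111 -0.07068475  0.116     ]
 [ 0.77406364 -0.27267387  0.116     ]
 [ 0.58014493 -0.26310701  0.116     ]
 [ 0.58049302 -0.06134985  0.116     ]]
tester [ 0.58429545 -0.11363753 -0.05179336] -2.967541116784562 [[-0.6, -0.2], [0.4, -0.8], [0.1, 1.3]]
tester [ 0.58421204 -0.11591536 -0.05134749] -2.9419946150093237 [[0.0, -1.0], [1.3, -0.6], [0.0, 0.2], [-1.3, -0.6], [-0.0, 2.4]]
tester [ 0.58448836 -0.11502961 -0.04962399] -2.8432452384562263 [[-0.2, -0.2], [0.8, -1.0], [0.6, 1.2], [-0.3, -1.3], [1.0, -0.9], [-0.1, -0.1], [-1.5, -0.8], [-0.2, 2.1]]
button top [[ 0.62612916 -0.20123753  0.132     ]]
button side [[ 0.62482007 -0.20264858  0.132     ]]
```

```bash
cat > go.py <<'E'
import sys
from h import *
from scipy.spatial.transform import Rotation as Ro
def plan(x,y,z,yaw,n,cur=None):
    s=arm.observe(); p=s['ee_pos'] if cur is None else np.array(cur[:3]); 
    R0=Ro.from_euler('xyz',s['eef_rot'],degrees=True) if cur is None else Ro.from_euler('xyz',[180,0,cur[3]],degrees=True)
    R1=Ro.from_euler('xyz',[180,0,yaw],degrees=True)
    d=(R0.inv()*R1).as_rotvec()/np.pi/n
    out=[]
    for i in range(n):
        Ri=R0*Ro.from_rotvec(d*np.pi*i)
        out.append(np.r_[Ri.inv().apply((np.array([x,y,z])-p)/n)*10, d])
    return np.round(out,4)
if __name__=='__main__':
    a=[float(v) for v in sys.argv[1:]]; cur=a[5:9] if len(a)>5 else None
    s=arm.observe(); print(s['time_s'],s['ee_pos'].round(4),s['eef_rot'].round(2),s['force'].round(1))
    r=plan(*a[:4],int(a[4]),cur); print(r[0] if len(a)<6 or 1 else 0); print(r.tolist())
E
python3 go.py .6255 -.202 .36 165.63 20
```

```text
0.1 [0.1426 0.5568 0.4039] [-1.7991e+02 -2.0000e-02  1.6563e+02] [-0.5  0.5  0.2]
[-0.328  -0.3076  0.0224 -0.     -0.      0.    ]
[[-0.328, -0.3076, 0.0224, -0.0, -0.0, 0.0], [-0.328, -0.3076, 0.0223, -0.0, -0.0, 0.0], [-0.328, -0.3076, 0.0223, -0.0, -0.0, 0.0], [-0.328, -0.3076, 0.0223, -0.0, -0.0, 0.0], [-0.328, -0.3076, 0.0223, -0.0, -0.0, 0.0], [-0.328, -0.3076, 0.0223, -0.0, -0.0, 0.0], [-0.328, -0.3076, 0.0222, -0.0, -0.0, 0.0], [-0.328, -0.3076, 0.0222, -0.0, -0.0, 0.0], [-0.328, -0.3076, 0.0222, -0.0, -0.0, 0.0], [-0.328, -0.3076, 0.0222, -0.0, -0.0, 0.0], [-0.328, -0.3076, 0.0222, -0.0, -0.0, 0.0], [-0.328, -0.3076, 0.0221, -0.0, -0.0, 0.0], [-0.328, -0.3076, 0.0221, -0.0, -0.0, 0.0], [-0.328, -0.3076, 0.0221, -0.0, -0.0, 0.0], [-0.328, -0.3076, 0.0221, -0.0, -0.0, 0.0], [-0.328, -0.3076, 0.0221, -0.0, -0.0, 0.0], [-0.328, -0.3076, 0.022, -0.0, -0.0, 0.0], [-0.328, -0.3076, 0.022, -0.0, -0.0, 0.0], [-0.328, -0.3076, 0.022, -0.0, -0.0, 0.0], [-0.328, -0.3076, 0.022, -0.0, -0.0, 0.0]]
```

send_rows(hand=1, steps=[[[-0.328, -0.308, 0.022, 0, 0, 0], [-0.328, -0.308, 0.022, 0, 0, 0], [-0.328, -0.308, 0.022, 0, 0, 0], [-0.328, -0.308, 0.022, 0, 0, 0], [-0.328, -0.308, 0.022, 0, 0, 0], [-0.328, -0.308, 0.022, 0, 0, 0], [-0.328, -0.308, 0.022, 0, 0, 0], [-0.328, -0.308, 0.022, 0, 0, 0], [-0.328, -0.308, 0.022, 0, 0, 0], [-0.328, -0.308, 0.022, 0, 0, 0], [-0.328, -0.308, 0.022, 0, 0, 0], [-0.328, -0.308, 0.022, 0, 0, 0], [-0.328, -0.308, 0.022, 0, 0, 0], [-0.328, -0.308, 0.022, 0, 0, 0], [-0.328, -0.308, 0.022, 0, 0, 0], [-0.328, -0.308, 0.022, 0, 0, 0], [-0.328, -0.308, 0.022, 0, 0, 0], [-0.328, -0.308, 0.022, 0, 0, 0], [-0.328, -0.308, 0.022, 0, 0, 0], [-0.328, -0.308, 0.022, 0, 0, 0]]])

```text
time_s: 2.6
ee_pos: [0.6259, -0.2038, 0.36]
eef_rot: [180.0, -0.1, 165.6]
force: [-0.2, -0.0, 0.6]
gripper_width: 0.001
```

send_rows(steps=[[[0, 0, 0.25, 0, 0, 0], [0, 0, 0.2, 0, 0, 0], [0, 0, 0.05, 0, 0, 0], [0, 0, 0.05, 0, 0, 0], [0, 0, 0.05, 0, 0, 0], [0, 0, 0.02, 0, 0, 0], [0, 0, 0, 0, 0, 0]]])

```text
time_s: 3.48
ee_pos: [0.6256, -0.2024, 0.2995]
eef_rot: [-180.0, 0.1, 165.6]
force: [-0.4, 1.0, 3.6]
gripper_width: -0.001
```

```bash
python3 - <<'E'
from h import *
t=shot('top','t1'); crop(t,340,140,450,270,5,'t1c'); print(arm.observe()['ee_pos'])
E
```

```text
[ 0.62554337 -0.20250262  0.29947553]
```

View pics/t1c.png

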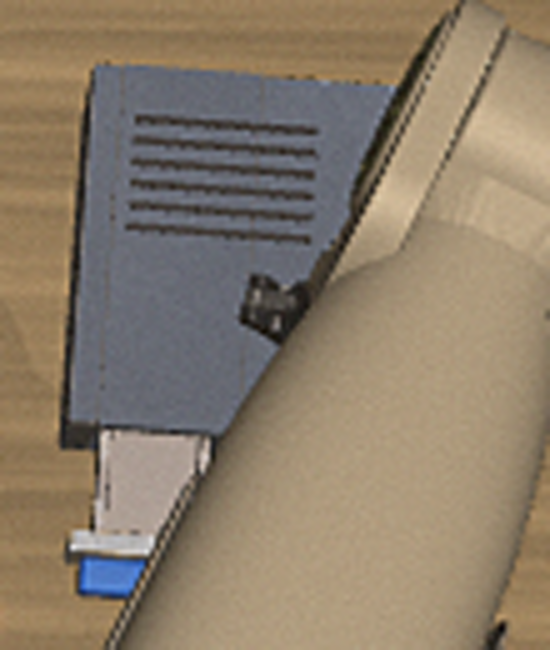

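```bash
python3 - <<'E'
from fit import *
l=px2w('top',full([(50,127),(370,57)],200,225),.068); d=l[1]-l[0];print(np.degrees(np.arctan2(d[0],-d[1])),l)
c=px2w('top',full([(120,162),(218,142),(318,121)],200,225),.078);d=c[2]-c[0];print(np.degrees(np.arctan2(d[0],-d[1])),c)
E
python3 go.py .519 .1855 .40 103 10 .6255 -.2025 .40 165.6
```

```text
13.909485420579529 [[0.51202472 0.33634269 0.068     ]
 [0.55585296 0.15936665 0.068     ]]
13.243087725812458 [[0.49281621 0.29430567 0.078     ]
 [0.50529253 0.24059682 0.078     ]
 [0.51837168 0.18571674 0.078     ]]
3.525 [ 0.6255 -0.2025  0.2995] [-1.8000e+02  8.0000e-02  1.6563e+02] [-1.4  0.6  3.7]
[ 0.1996  0.3493  0.      0.     -0.      0.0348]
[[0.1996, 0.3493, 0.0, 0.0, -0.0, 0.0348], [0.2365, 0.3255, 0.0, 0.0, -0.0, 0.0348], [0.2706, 0.2977, 0.0, 0.0, -0.0, 0.0348], [0.3015, 0.2665, 0.0, 0.0, -0.0, 0.0348], [0.3287, 0.232, 0.0, 0.0, -0.0, 0.0348], [0.3521, 0.1948, 0.0, 0.0, -0.0, 0.0348], [0.3712, 0.1552, 0.0, 0.0, -0.0, 0.0348], [0.3859, 0.1138, 0.0, 0.0, -0.0, 0.0348], [0.396, 0.0711, 0.0, 0.0, -0.0, 0.0348], [0.4014, 0.0274, 0.0, 0.0, -0.0, 0.0348]]
```

send_rows(hand=-1, steps=[[[0, 0, -0.3, 0, 0, 0], [0, 0, -0.4, 0, 0, 0], [0, 0, -0.3, 0, 0, 0], [0.1996, 0.3493, 0, 0, 0, 0.0348], [0.2365, 0.3255, 0, 0, 0, 0.0348], [0.2706, 0.2977, 0, 0, 0, 0.0348], [0.3015, 0.2665, 0, 0, 0, 0.0348], [0.3287, 0.232, 0, 0, 0, 0.0348], [0.3521, 0.1948, 0, 0, 0, 0.0348], [0.3712, 0.1552, 0, 0, 0, 0.0348], [0.3859, 0.1138, 0, 0, 0, 0.0348], [0.396, 0.0711, 0, 0, 0, 0.0348], [0.4014, 0.0274, 0, 0, 0, 0.0348], [0, 0, 0.5, 0, 0, 0], [0, 0, 0.5, 0, 0, 0], [0, 0, 0, 0, 0, 0]]])

```text
time_s: 5.52
ee_pos: [0.5166, 0.1853, 0.295]
eef_rot: [-179.5, -0.0, 103.0]
force: [-0.3, -0.2, 0.7]
gripper_width: 0.997
```

```bash
python3 - <<'E'
from h import *
t=shot('top','t2'); s=shot('side','s2'); crop(t,340,140,450,270,5,'t2c');crop(t,200,220,300,290,7,'t2d');crop(s,190,130,310,270,4,'s2d');crop(s,310,215,450,325,5,'s2c'); print(arm.observe())
E
```

```text
{'time_s': 5.625, 'qpos': array([ 1.13172957e+01,  1.83916231e+01, -1.18616041e+01,  5.97382886e+01,
        2.50889270e-03,  8.83326984e+01]), 'qvel': array([-0.15034571, -1.20873004,  2.36982107, -0.17975484,  0.02113954,
       -0.01056386]), 'tau': array([ 1.66662452e-01, -4.45736611e+01,  2.60760981e+01,  7.58562167e-02,
        4.97182977e-03, -2.41634331e-05]), 'ee_pos': array([0.51906823, 0.18547509, 0.29962845]), 'eef_rot': array([ 1.79991446e+02, -2.26097344e-03,  1.02984598e+02]), 'force': array([ 0.59944946, -0.55322076,  0.84744493]), 'ft_torque': array([-0.01590331, -0.04392367, -0.0335468 ]), 'gripper_width': 1.0034282963377938}
```

View pics/t2c.png

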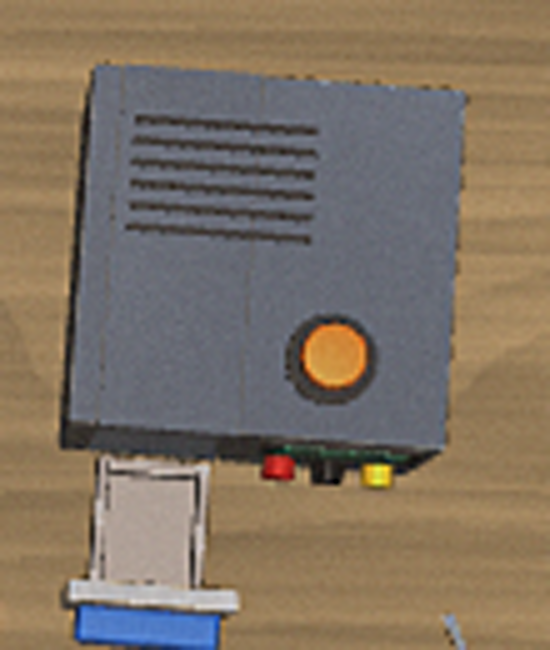

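View pics/t2d.png

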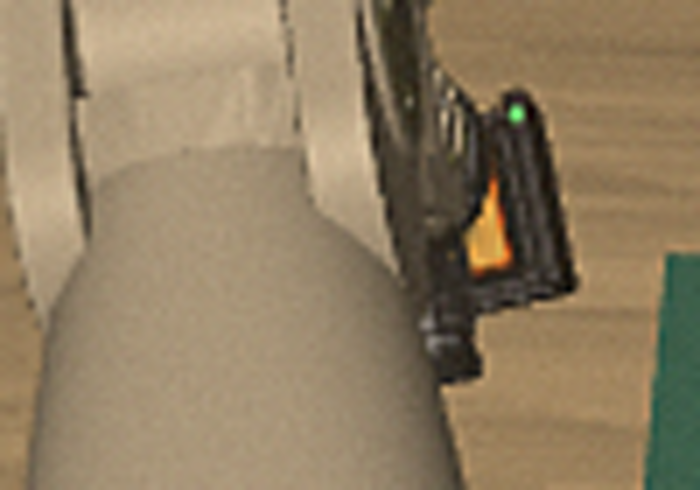

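View pics/s2d.png

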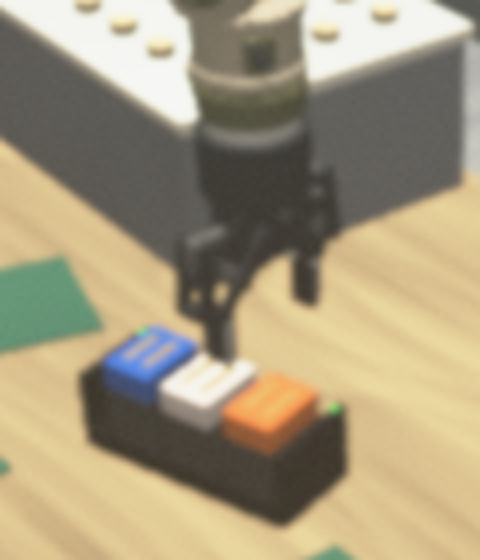

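View pics/s2c.png

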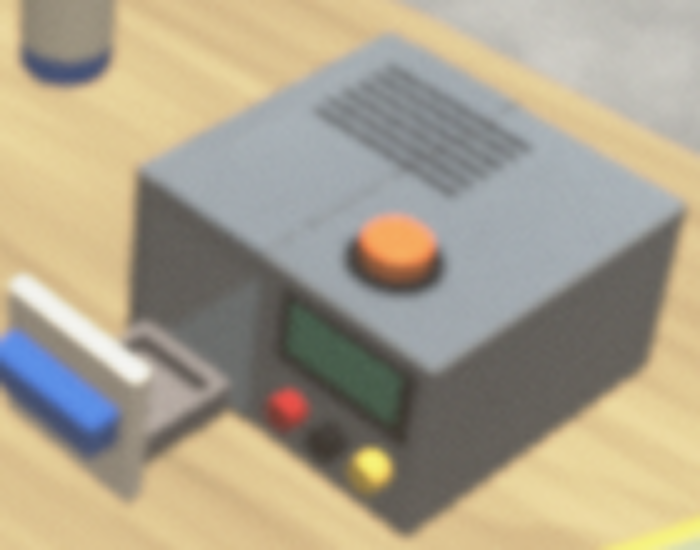

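send_rows(steps=[[[0, 0, 0.25, 0, 0, 0], [0, 0, 0.25, 0, 0, 0], [0, 0, 0.2, 0, 0, 0], [0, 0, 0.13, 0, 0, 0], [0, 0, 0.05, 0, 0, 0], [0, 0, 0, 0, 0, 0]]])

```text
time_s: 6.38
ee_pos: [0.5192, 0.1855, 0.2115]
eef_rot: [179.9, -0.0, 103.0]
force: [-0.7, 0.7, 0.0]
gripper_width: 1.0
```

send_rows(hand=1, steps=[[[0, 0, 0, 0, 0, 0], [0, 0, 0, 0, 0, 0], [0, 0, 0, 0, 0, 0], [0, 0, 0, 0, 0, 0], [0, 0, 0, 0, 0, 0], [0, 0, 0, 0, 0, 0]]])

```text
time_s: 7.12
ee_pos: [0.5193, 0.1856, 0.2118]
eef_rot: [179.9, 0.0, 103.0]
force: [-0.2, -0.3, 6.7]
gripper_width: 0.694
```

send_rows(steps=[[[0, 0, -0.1, 0, 0, 0], [0, 0, -0.2, 0, 0, 0], [0, 0, -0.3, 0, 0, 0], [0, 0, -0.3, 0, 0, 0], [0, 0, -0.1, 0, 0, 0], [0, 0, 0, 0, 0, 0]]])

```text
time_s: 7.88
ee_pos: [0.5187, 0.1855, 0.3107]
eef_rot: [180.0, -0.0, 103.0]
force: [-1.0, 0.9, -3.7]
gripper_width: 0.694
```

```bash
python3 - <<'E'
from h import *
t=shot('top','t3'); s=shot('side','s3'); crop(s,190,130,310,270,4,'s3d')
E
python3 go.py .4385 .041 .312 87.1 6
```

```text
7.975 [0.5182 0.1854 0.3094] [-1.7987e+02 -1.0000e-02  1.0299e+02] [-0.5 -0.7 -3.4]
[-2.046e-01 -1.835e-01 -4.000e-03 -1.000e-04  0.000e+00  1.470e-02]
[[-0.2046, -0.1835, -0.004, -0.0001, 0.0, 0.0147], [-0.2129, -0.1739, -0.0041, -0.0001, 0.0, 0.0147], [-0.2207, -0.1639, -0.0042, -0.0001, 0.0, 0.0147], [-0.228, -0.1535, -0.0042, -0.0001, 0.0, 0.0147], [-0.2349, -0.1428, -0.0043, -0.0001, 0.0, 0.0147], [-0.2412, -0.1318, -0.0043, -0.0001, 0.0, 0.0147]]
```

View pics/s3d.png

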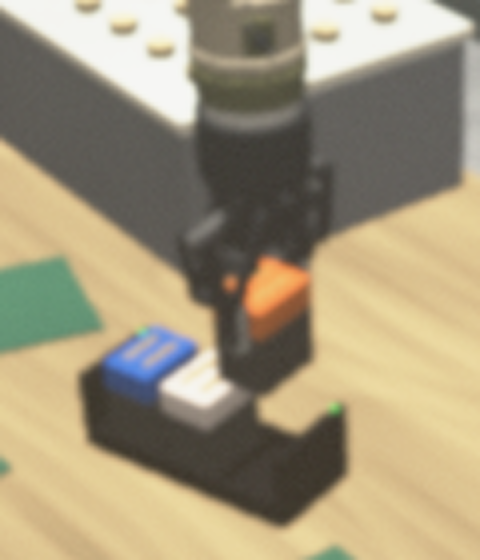

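send_rows(steps=[[[-0.1, -0.09, 0, 0, 0, 0.007], [-0.2046, -0.1835, 0, 0, 0, 0.0147], [-0.2129, -0.1739, 0, 0, 0, 0.0147], [-0.2207, -0.1639, 0, 0, 0, 0.0147], [-0.228, -0.1535, 0, 0, 0, 0.0147], [-0.2349, -0.1428, 0, 0, 0, 0.0147], [-0.14, -0.042, 0, 0, 0, 0.0077], [0, 0, 0.1, 0, 0, 0], [0, 0, 0.3, 0, 0, 0], [0, 0, 0.3, 0, 0, 0], [0, 0, 0.1, 0, 0, 0], [0, 0, 0.06, 0, 0, 0], [0, 0, 0.05, 0, 0, 0], [0, 0, 0.03, 0, 0, 0], [0, 0, 0, 0, 0, 0], [0, 0, 0, 0, 0, 0]]])

```text
time_s: 9.98
ee_pos: [0.4388, 0.041, 0.2171]
eef_rot: [180.0, -0.0, 87.1]
force: [-0.3, -0.2, -4.0]
gripper_width: 0.695
```

```bash
python3 - <<'E'
from h import *
t=shot('top','t4'); s=shot('side','s4'); crop(s,200,180,320,320,4,'s4d');print(arm.observe()['ee_pos'],arm.observe()['force'],arm.observe()['eef_rot'])
E
```

```text
[0.43876285 0.04098392 0.21698256] [ 0.07050763  0.21553681 -3.87528186] [ 1.79963650e+02 -5.26543339e-03  8.71146265e+01]
```

View pics/s4d.png

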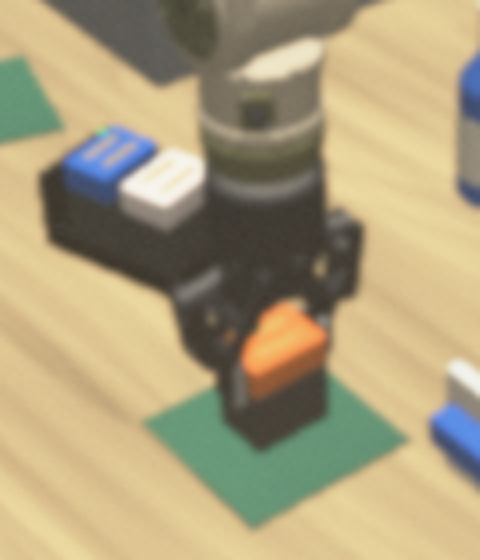

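send_rows(steps=[[[0, 0, 0.03, 0, 0, 0], [0, 0, 0.03, 0, 0, 0], [0, 0, 0.02, 0, 0, 0], [0, 0, 0.01, 0, 0, 0], [0, 0, 0, 0, 0, 0], [0, 0, 0, 0, 0, 0]]])

```text
time_s: 10.82
ee_pos: [0.4385, 0.041, 0.2078]
eef_rot: [-180.0, -0.0, 87.1]
force: [-2.6, 0.7, 2.5]
gripper_width: 0.696
```

Touching down (force changed from -3.9 to +2.5 N). Release.

send_rows(hand=-1, steps=[[[0, 0, 0, 0, 0, 0], [0, 0, 0, 0, 0, 0], [0, 0, 0, 0, 0, 0], [0, 0, 0, 0, 0, 0], [0, 0, 0, 0, 0, 0]]])

```text
time_s: 11.45
ee_pos: [0.4386, 0.041, 0.2077]
eef_rot: [180.0, -0.0, 87.1]
force: [0.4, 0.8, 0.1]
gripper_width: 1.001
```

send_rows(steps=[[[0, 0, -0.1, 0, 0, 0], [0, 0, -0.3, 0, 0, 0], [0, 0, -0.4, 0, 0, 0], [0, 0, -0.2, 0, 0, -0.05], [0, 0, 0, 0, 0, -0.05], [0, 0, 0, 0, 0, -0.05], [0, 0, 0, 0, 0, -0.05], [0, 0, 0, 0, 0, -0.05], [0, 0, 0, 0, 0, -0.05], [0, 0, 0, 0, 0, -0.05], [0, 0, 0, 0, 0, -0.05], [0, 0, 0, 0, 0, -0.05], [0, 0, 0, 0, 0, -0.05], [0, 0, 0, 0, 0, 0]]])

```text
time_s: 13.2
ee_pos: [0.4386, 0.041, 0.3083]
eef_rot: [180.0, 0.0, 177.0]
force: [-0.6, -0.1, 0.6]
gripper_width: 0.999
```

```bash
python3 - <<'E'
from h import *
t=shot('top','t5'); s=shot('side','s5'); crop(s,200,180,320,320,4,'s5d');crop(t,260,220,390,320,5,'t5d');print(arm.observe())
E
```

```text
{'time_s': 13.3, 'qpos': array([-5.12416670e+00,  6.40208768e+00, -2.60885073e+01,  5.74760523e+01,
        7.26655034e-03, -2.07830393e+00]), 'qvel': array([ 0.01522404,  0.1271112 , -0.12905939, -0.19047139,  0.03492981,
       -0.54129864]), 'tau': array([ 1.31015116e-03, -3.39742649e+01,  2.73871189e+01,  7.73790758e-03,
        1.04806511e-04, -2.47513270e-02]), 'ee_pos': array([0.43865716, 0.04100154, 0.30809658]), 'eef_rot': array([1.79993948e+02, 3.35943175e-02, 1.76954138e+02]), 'force': array([0.25953426, 0.17066395, 0.11838018]), 'ft_torque': array([ 0.03009336, -0.07648947, -0.03195891]), 'gripper_width': 0.9940963436565268}
```

View pics/s5d.png

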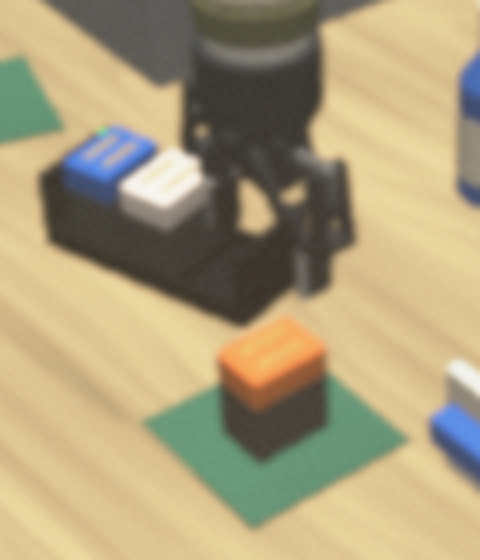

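View pics/t5d.png

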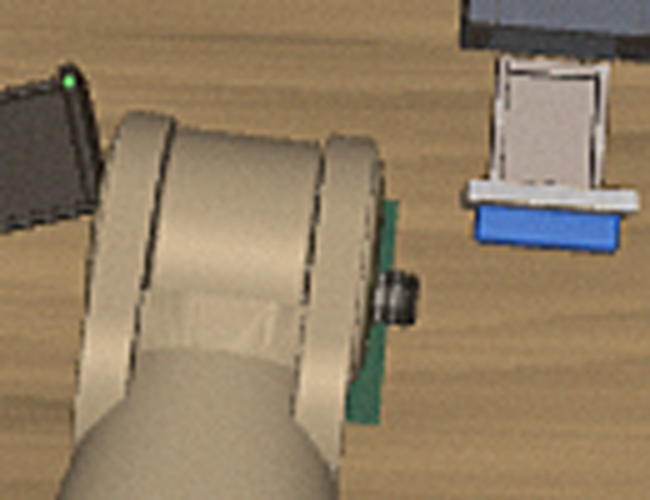

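```bash
python3 - <<'E'
from fit import *
S=full([(286,317),(327,351),(259,388),(219,352)],200,180,4)
w=px2w('side',S,.074);print('pack side',w,w.mean(0))
E=px2w('top',full([(495,0)],0,0),0)
# tray top view, from t5d offset(260,220) k5
a=lambda c:full(c,260,220)
print('panel top corners front L/R', px2w('top',a([(466,205),(637,210),(470,182),(638,192)]),.092))
print('ledge front corners', px2w('top',a([(476,240),(616,251)]),.068))
print('wall back outer corners', px2w('top',a([(500,58),(609,66)]),.028))
print('pocket floor/back inner', px2w('top',a([(509,75),(597,80)]),.028))
s=full([(15,278),(148,378),(0,340)],310,215)
print('side panel top front L,R', px2w('side',full([(8,290),(142,384)],310,215),.092), px2w('side',full([(20,275),(150,372)],310,215),.092))
print('side wall back outer R/L', px2w('side',full([(229,384),(147,322)],310,215),.028))
E
```

```text
pack side [[0.4657579  0.05986399 0.074     ]
 [0.4629091  0.01497701 0.074     ]
 [0.40765433 0.01661639 0.074     ]
 [0.41091125 0.06149326 0.074     ]] [0.43680814 0.03823766 0.074     ]
panel top corners front L/R [[ 0.49120162 -0.06212917  0.092     ]
 [ 0.49092446 -0.15527253  0.092     ]
 [ 0.50383706 -0.06404816  0.092     ]
 [ 0.50076765 -0.15567963  0.092     ]]
ledge front corners [[ 0.47354215 -0.069098    0.068     ]
 [ 0.46951072 -0.14660647  0.068     ]]
wall back outer corners [[ 0.58047099 -0.08258022  0.028     ]
 [ 0.57743554 -0.14506483  0.028     ]]
pocket floor/back inner [[ 0.57078371 -0.08792746  0.028     ]
 [ 0.56918354 -0.13832869  0.028     ]]
side panel top front L,R [[ 0.49090766 -0.06730745  0.092     ]
 [ 0.49059379 -0.16014422  0.092     ]] [[ 0.50337833 -0.06306801  0.092     ]
 [ 0.49951679 -0.15698297  0.092     ]]
side wall back outer R/L [[ 0.57597155 -0.14610571  0.028     ]
 [ 0.57976573 -0.08396021  0.028     ]]
```

```bash
python3 - <<'E'
from h import *
t=cv2.imread('pics/t5.png');s=cv2.imread('pics/s5.png')
crop(t,345,215,400,275,12,'t5e');crop(s,300,255,370,325,9,'s5e')
E
```

```text
(no output)
```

View pics/t5e.png

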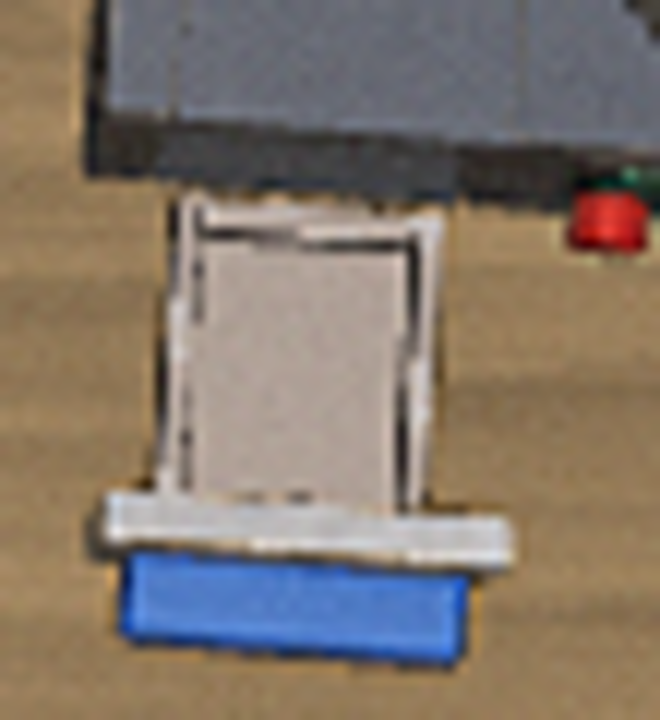

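View pics/s5e.png

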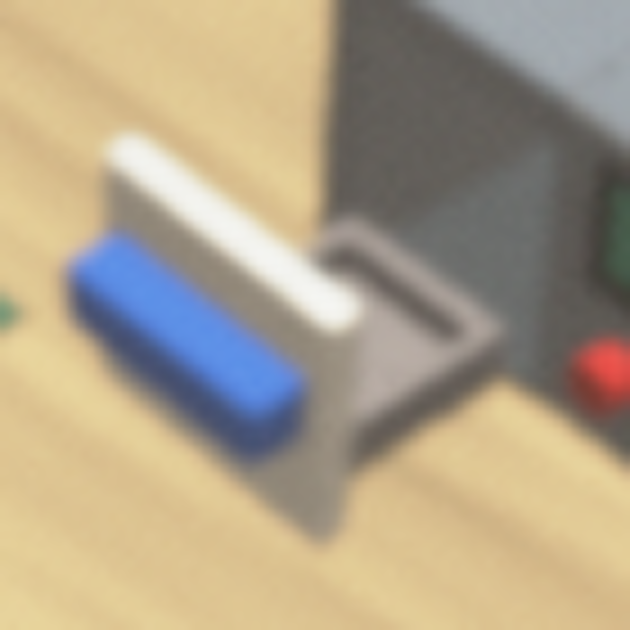

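send_rows(steps=[[[0, 0, 0.3, 0, 0, 0], [0, 0, 0.3, 0, 0, 0], [0, 0, 0.2, 0, 0, 0], [0, 0, 0.11, 0, 0, 0], [0, 0, 0.05, 0, 0, 0], [0, 0, 0, 0, 0, 0]]])

```text
time_s: 14.05
ee_pos: [0.4388, 0.041, 0.2119]
eef_rot: [180.0, 0.0, 177.1]
force: [-0.2, -0.5, 0.2]
gripper_width: 0.998
```

send_rows(hand=1, steps=[[[0, 0, 0, 0, 0, 0], [0, 0, 0, 0, 0, 0], [0, 0, 0, 0, 0, 0], [0, 0, 0, 0, 0, 0], [0, 0, 0, 0, 0, 0], [0, 0, 0, 0, 0, 0], [0, 0, 0, 0, 0, 0]]])

```text
time_s: 14.92
ee_pos: [0.439, 0.0412, 0.2124]
eef_rot: [180.0, 0.1, 177.1]
force: [0.1, 1.9, 5.7]
gripper_width: 0.508
```

```bash
python3 go.py .5362 -.1115 .332 177.1 6 .4386 .041 .332 177.0;  python3 - <<'E'
from h import *
s=shot('side','s6'); crop(s,200,180,320,320,4,'s6d')
E
```

```text
14.925 [0.439  0.0412 0.2124] [1.7996e+02 8.0000e-02 1.7712e+02] [0.1 1.9 5.7]
[-1.757e-01 -2.453e-01 -0.000e+00 -0.000e+00  0.000e+00 -1.000e-04]
[[-0.1757, -0.2453, -0.0, -0.0, 0.0, -0.0001], [-0.1757, -0.2454, -0.0, -0.0, 0.0, -0.0001], [-0.1756, -0.2454, -0.0, -0.0, 0.0, -0.0001], [-0.1755, -0.2455, -0.0, -0.0, 0.0, -0.0001], [-0.1755, -0.2455, -0.0, -0.0, 0.0, -0.0001], [-0.1754, -0.2456, -0.0, -0.0, 0.0, -0.0001]]
```

View pics/s6d.png

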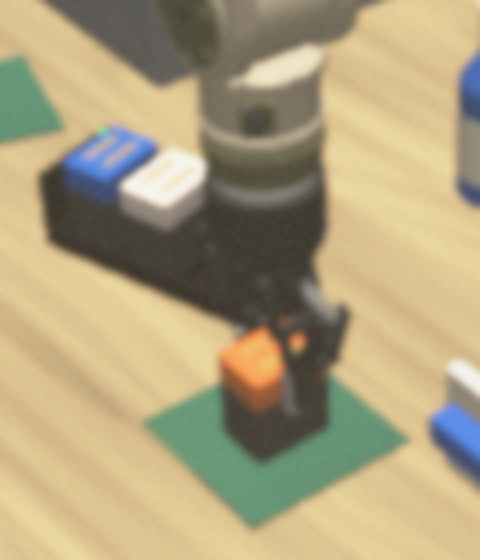

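send_rows(steps=[[[0, 0, -0.1, 0, 0, 0], [0, 0, -0.3, 0, 0, 0], [0, 0, -0.4, 0, 0, 0], [0, 0, -0.3, 0, 0, 0], [0, 0, -0.1, 0, 0, 0], [-0.1, -0.14, 0, 0, 0, 0], [-0.1757, -0.2454, 0, 0, 0, 0], [-0.1757, -0.2454, 0, 0, 0, 0], [-0.1757, -0.2454, 0, 0, 0, 0], [-0.1757, -0.2454, 0, 0, 0, 0], [-0.1757, -0.2454, 0, 0, 0, 0], [-0.0757, -0.1054, 0, 0, 0, 0], [0, 0, 0.2, 0, 0, 0], [0, 0, 0, 0, 0, 0], [0, 0, 0, 0, 0, 0]]])

```text
time_s: 16.85
ee_pos: [0.5362, -0.1112, 0.3115]
eef_rot: [180.0, -0.1, 177.1]
force: [-0.5, 0.6, -2.0]
gripper_width: 0.508
```

```bash
python3 - <<'E'
from h import *
t=shot('top','t7'); s=shot('side','s7'); crop(s,290,200,380,320,6,'s7d');crop(t,335,200,425,285,8,'t7d');print(arm.observe()['ee_pos'],arm.observe()['eef_rot'],arm.observe()['gripper_width'])
E
```

```text
[ 0.53659423 -0.11115628  0.31224085] [-1.79993690e+02  4.03374134e-02  1.77141792e+02] 0.5095249665246289
```

View pics/s7d.png

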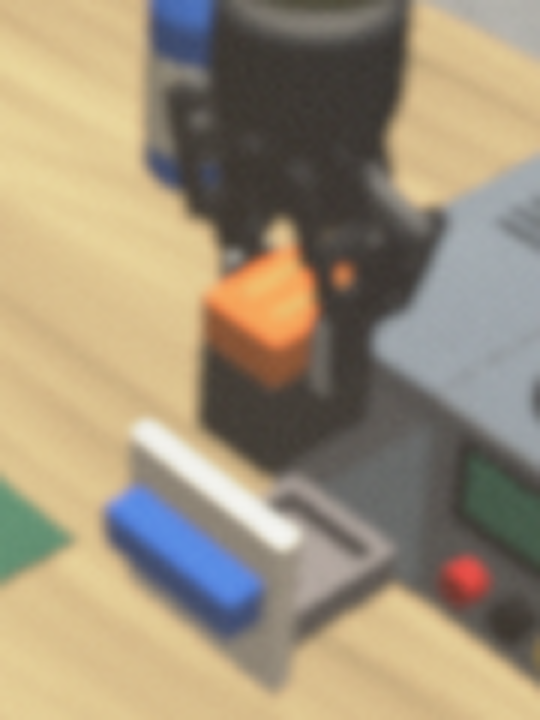

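View pics/t7d.png

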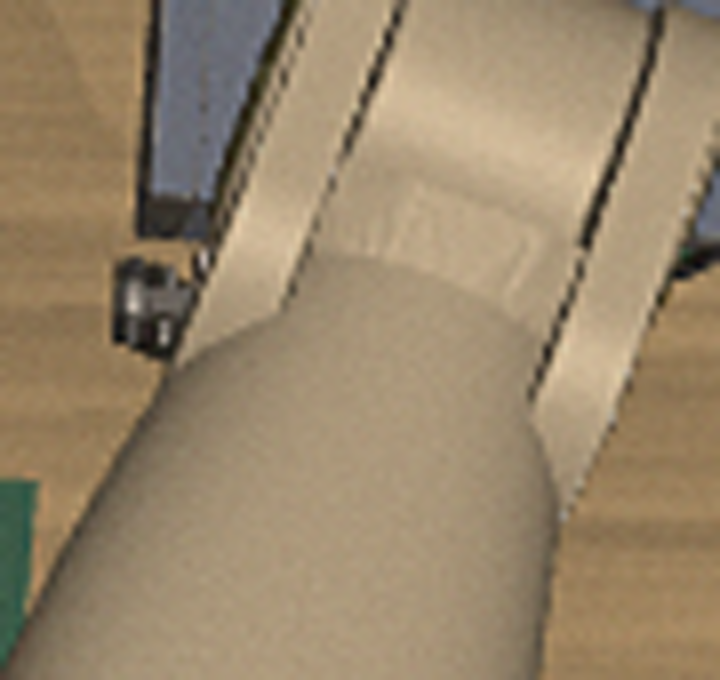

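```bash
python3 - <<'E'
from fit import *
f=lambda c:full(c,290,200,6)
print('bottom near,left',px2w('side',f([(275,470),(203,425)]),.102))
print('panel top rear right, left; front R,L',px2w('side',f([(300,530),(152,422),(282,552),(134,435)]),.092))
w=[(.5055,-.1317,.102),(.5077,-.0878,.102)]
print((w2px('side',w)-[290,200]+.5)*6-.5)
# predicted tray corners if seat (.5362,-.1115)
from math import *
c,s=cos(radians(-2.9)),sin(radians(-2.9))
L=np.array([(.04,.032,.028),(.04,-.032,.028),(.034,-.026,.028),(-.034,.047,.092),(-.034,-.047,.092),(-.046,-.047,.092),(-.046,.047,.092)])
W=np.c_[.5362+c*L[:,0]-s*L[:,1],-.1115+s*L[:,0]+c*L[:,1],L[:,2]]
print('side pred',np.round((w2px('side',W)-[300,255]+.5)*9-.5)); print('top pred',np.round((w2px('top',W)-[345,215]+.5)*12-.5))
E
```

```text
bottom near,left [[ 0.51256292 -0.1298941   0.102     ]
 [ 0.5108806  -0.09016316  0.102     ]]
panel top rear right, left; front R,L [[ 0.50226975 -0.15433231  0.092     ]
 [ 0.50497071 -0.06620475  0.092     ]
 [ 0.48764175 -0.15828335  0.092     ]
 [ 0.49360092 -0.06709822  0.092     ]]
[[266.16409257 480.03581642]
 [193.55104573 425.65163012]]
side pred [[345. 219.]
 [498. 333.]
 [468. 331.]
 [129. 133.]
 [361. 309.]
 [328. 329.]
 [ 97. 151.]]
top pred [[176. 211.]
 [444. 231.]
 [417. 254.]
 [103. 494.]
 [516. 526.]
 [513. 578.]
 [100. 546.]]
```

```bash
python3 - <<'E'
from h import *
s=cv2.imread('pics/s7.png');crop(s,315,230,365,290,12,'s7e')
s=cv2.imread('pics/s5.png');crop(s,245,250,295,310,12,'s5f')
E
```

```text
(no output)
```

View pics/s7e.png

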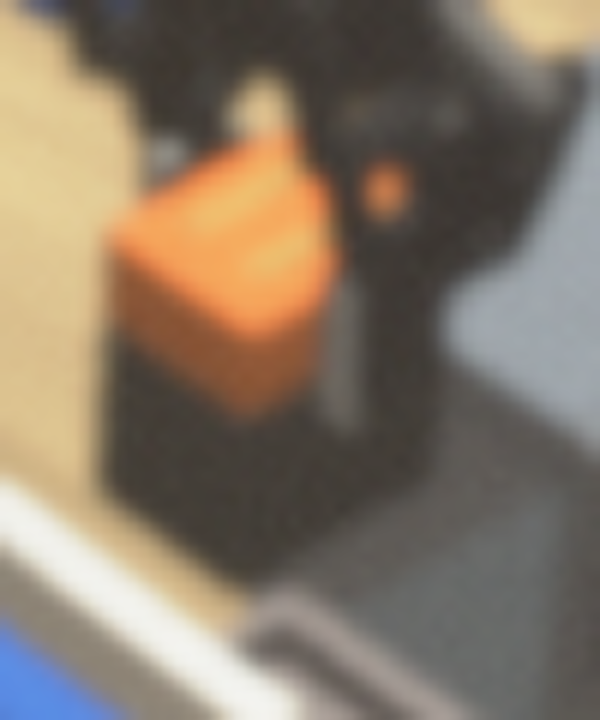

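View pics/s5f.png

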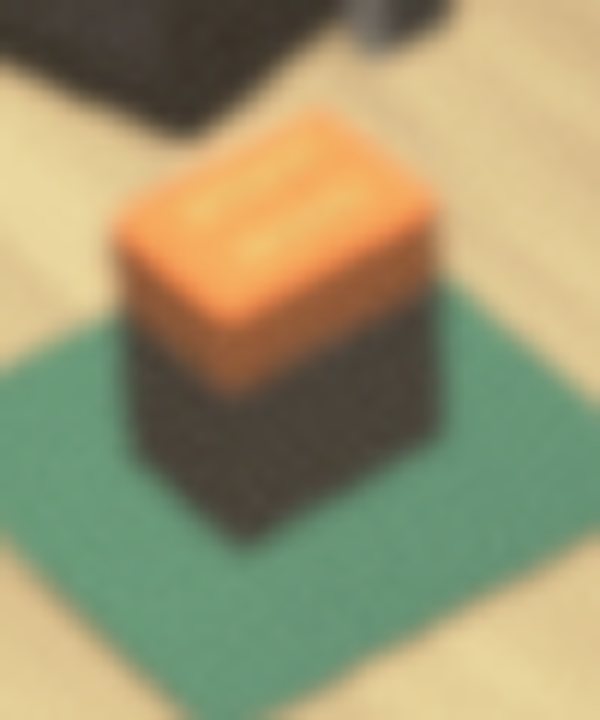

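```bash
python3 - <<'E'
from fit import *
def pl(zb,order): return [((-.03,.022,zb+.072),(-.03,-.022,zb+.072),(-.03,.022,zb),(-.03,-.022,zb),(.03,-.022,zb+.072),(.03,.022,zb+.072),(.03,-.022,zb))[i] for i in order]
A=full([(112,230),(232,325),(130,455),(243,550),(440,205),(318,107),(442,435)],245,250,12)
x,r=fit([('side',pl(.002,range(7)),A)],[.4386,.041,-.05]);print('mat',x,np.degrees(x[2]),r.tolist())
B=full([(112,235),(255,335),(103,488),(250,590)],315,230,12)
for zb in(.099,.102,.105):
  x,r=fit([('side',pl(zb,range(4)),B)],[.5386,-.111,-.05]);print('tray',zb,x,np.degrees(x[2]),r.tolist())
L=[(.04,.032,.028),(.04,-.032,.028),(-.034,.047,.092),(-.034,-.047,.092),(-.046,-.047,.092),(-.046,.047,.092)]
S=full([(345,215),(503,330),(135,130),(362,305),(328,330),(105,150)],300,255,9)
T=full([(182,197),(440,215),(107,491),(514,518),(512,568),(102,542)],345,215,12)
for ob in ([('side',L,S)],[('top',L,T)],[('side',L,S),('top',L,T)]):
  x,r=fit(ob,[.5386,-.111,-.05]);print('seat',x,np.degrees(x[2]),r.tolist())
E
```

```text
mat [ 0.43783411  0.04098982 -0.00793967] -0.45490965872732037 [[-0.8, -0.9], [-0.2, -0.5], [-0.7, 0.9], [0.1, 1.4], [0.6, -0.7], [0.0, -0.4], [1.0, 0.5]]
tray 0.099 [ 0.54029476 -0.11153382 -0.05781383] -3.3124883376672742 [[0.0, -1.2], [0.6, -0.6], [-0.2, 0.5], [-0.5, 1.2]]
tray 0.102 [ 0.53761329 -0.11407575 -0.06126271] -3.5100947590250673 [[0.0, -1.3], [0.6, -0.6], [-0.2, 0.6], [-0.5, 1.2]]
tray 0.105 [ 0.53493099 -0.11662026 -0.06480152] -3.71285333936795 [[0.0, -1.3], [0.6, -0.7], [-0.2, 0.6], [-0.5, 1.3]]
seat [ 0.53762282 -0.11158056 -0.05556156] -3.1834427573176947 [[0.4, 0.2], [-0.2, 0.1], [-0.2, 0.0], [0.2, 0.2], [0.3, -0.4], [-0.5, -0.2]]
seat [ 0.53828863 -0.11150508 -0.04390038] -2.5153062857320667 [[-0.6, 0.5], [0.2, 0.5], [-0.2, -0.4], [0.3, -0.2], [0.2, -0.0], [-0.1, -0.3]]
seat [ 0.53797341 -0.11149452 -0.04940603] -2.830757004757292 [[0.4, 0.2], [-0.1, -0.0], [-0.2, 0.0], [0.4, 0.1], [0.5, -0.5], [-0.4, -0.2], [-0.5, 0.6], [0.3, 0.7], [-0.3, -0.4], [0.2, -0.0], [0.1, 0.2], [-0.2, -0.3]]
```

send_rows(steps=[[[-0.013, 0, 0.2, 0, 0, 0], [0, 0, 0.25, 0, 0, 0], [0, 0, 0.15, 0, 0, 0], [0, 0, 0.07, 0, 0, 0], [0, 0, 0.05, 0, 0, 0], [0, 0, 0.03, 0, 0, 0], [0, 0, 0.03, 0, 0, 0], [0, 0, 0, 0, 0, 0]]])

```text
time_s: 17.95
ee_pos: [0.5378, -0.1115, 0.2337]
eef_rot: [180.0, 0.0, 177.1]
force: [0.9, -0.1, -3.3]
gripper_width: 0.508
```

```bash
python3 - <<'E'
from h import *
s=shot('side','s8'); crop(s,290,200,380,320,6,'s8d');print(arm.observe()['ee_pos'],arm.observe()['force'],arm.observe()['eef_rot'],arm.observe()['ft_torque'])
E
```

```text
[ 0.53782719 -0.11144199  0.2337959 ] [-0.73385052  0.38169884 -2.952436  ] [1.79996449e+02 1.00471242e-02 1.77114434e+02] [0.0022603  0.03138825 0.02010878]
```

View pics/s8d.png

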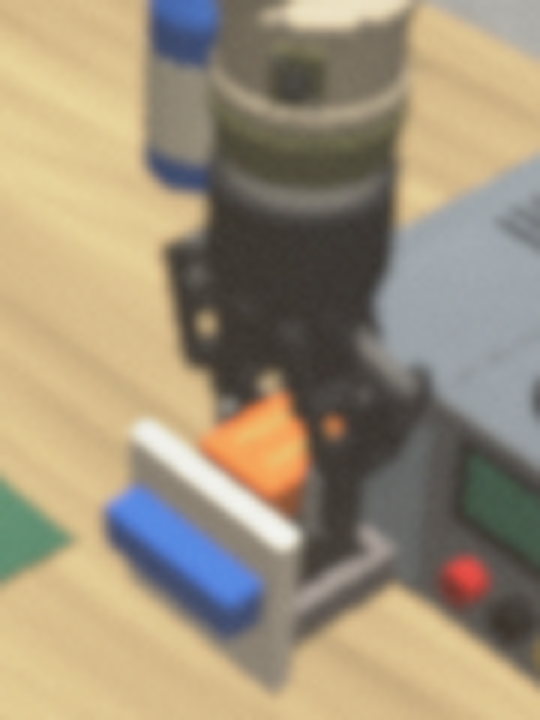

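send_rows(steps=[[[0, 0, 0.03, 0, 0, 0], [0, 0, 0.03, 0, 0, 0], [0, 0, 0.02, 0, 0, 0], [0, 0, 0.01, 0, 0, 0], [0, 0, 0, 0, 0, 0], [0, 0, 0, 0, 0, 0]]])

```text
time_s: 18.75
ee_pos: [0.5379, -0.1114, 0.2247]
eef_rot: [180.0, 0.0, 177.1]
force: [0.8, 0.2, -2.9]
gripper_width: 0.508
```

send_rows(steps=[[[0, 0, 0.01, 0, 0, 0], [0, 0, 0, 0, 0, 0], [0, 0, 0, 0, 0, 0]]])

```text
time_s: 19.12
ee_pos: [0.5379, -0.1114, 0.2244]
eef_rot: [-180.0, 0.1, 177.1]
force: [-2.6, 1.1, 4.9]
gripper_width: 0.504
```

Touching the pocket floor. Release and rise straight up.

send_rows(hand=-1, steps=[[[0, 0, 0, 0, 0, 0], [0, 0, 0, 0, 0, 0], [0, 0, 0, 0, 0, 0], [0, 0, 0, 0, 0, 0], [0, 0, 0, 0, 0, 0]]])

```text
time_s: 19.75
ee_pos: [0.5378, -0.1115, 0.2236]
eef_rot: [180.0, -0.0, 177.1]
force: [-0.4, 0.4, -0.3]
gripper_width: 1.001
```

send_rows(steps=[[[0, 0, -0.1, 0, 0, 0], [0, 0, -0.2, 0, 0, 0], [0, 0, -0.4, 0, 0, 0], [0, 0, -0.4, 0, 0, 0], [0.1, 0, -0.1, 0, 0, 0], [0.4, 0, 0, 0, 0, 0], [0.5, 0, 0, 0, 0, 0], [0.4, 0, 0, 0, 0, 0], [0, 0, 0, 0, 0, 0]]])

```text
time_s: 20.88
ee_pos: [0.3949, -0.1035, 0.3432]
eef_rot: [179.9, -0.1, 177.0]
force: [-0.2, -0.1, 0.2]
gripper_width: 1.002
```

```bash
python3 - <<'E'
from h import *
t=shot('top','t9');s=shot('side','s9'); crop(t,345,200,425,285,8,'t9d'); crop(s,290,200,380,320,6,'s9d');print(arm.observe())
E
```

```text
{'time_s': 20.975, 'qpos': array([-2.59286311e+01,  1.59656401e+00, -2.59897485e+01,  6.23510095e+01,
        1.09158479e-02, -2.30143957e+01]), 'qvel': array([ 0.38515929,  1.45446209,  1.87221752, -0.31030533, -0.00508566,
       -0.07721809]), 'tau': array([-4.96622664e-02, -3.06286526e+01,  2.74044514e+01,  2.97148665e-01,
       -1.14012559e-02, -7.35543523e-03]), 'ee_pos': array([ 0.39781273, -0.10443216,  0.34384492]), 'eef_rot': array([-1.79985542e+02,  6.19569724e-02,  1.77085778e+02]), 'force': array([ 0.364316  , -0.08850837,  0.66369941]), 'ft_torque': array([-0.00938135, -0.00934614, -0.04824071]), 'gripper_width': 1.0050255220620612}
```

View pics/s9d.png

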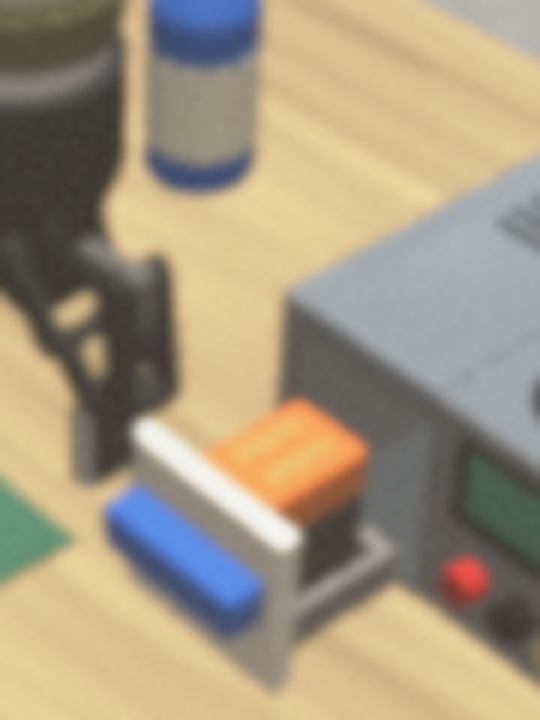

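View pics/t9d.png

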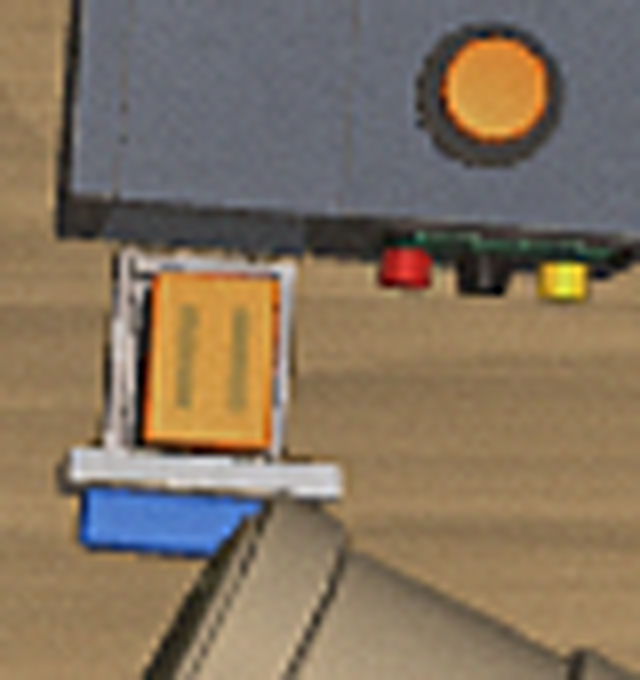

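send_rows(hand=1, steps=[[[0, 0, 0.2, 0, 0, 0], [0, 0, 0.4, 0, 0, 0], [0, 0, 0.4, 0, 0, 0], [0, 0, 0.2, 0, 0, 0], [-0.2, 0, 0, 0, 0, 0], [-0.2, 0, 0, 0, 0, 0], [-0.1, 0, 0, 0, 0, 0], [-0.05, 0, 0, 0, 0, 0], [0, 0, 0, 0, 0, 0]]])

```text
time_s: 22.1
ee_pos: [0.453, -0.1071, 0.2235]
eef_rot: [180.0, -0.0, 177.1]
force: [-0.9, 0.5, 0.7]
gripper_width: -0.004
```

```bash
python3 - <<'E'
from h import *
s=shot('side','s10'); crop(s,290,200,380,320,6,'s10d');print(arm.observe()['ee_pos'],arm.observe()['force'])
E
```

```text
[ 0.45261486 -0.10704871  0.22352497] [ 0.53288967 -0.2086473  -0.14213101]
```

View pics/s10d.png

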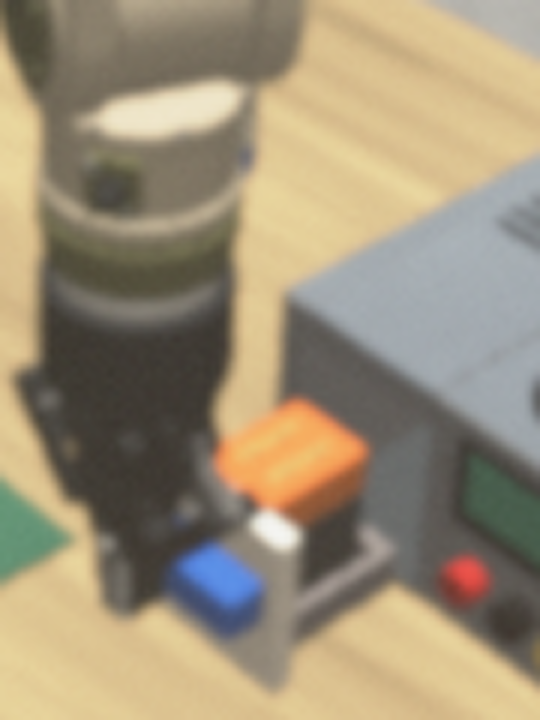

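send_rows(steps=[[[-0.04, 0, 0, 0, 0, 0], [-0.04, 0, 0, 0, 0, 0], [-0.06, 0, 0, 0, 0, 0], [-0.08, 0, 0, 0, 0, 0], [-0.1, 0, 0, 0, 0, 0], [-0.1, 0, 0, 0, 0, 0], [-0.1, 0, 0, 0, 0, 0], [-0.1, 0, 0, 0, 0, 0], [-0.08, 0, 0, 0, 0, 0], [-0.05, 0, 0, 0, 0, 0], [-0.03, 0, 0, 0, 0, 0], [0, 0, 0, 0, 0, 0]]])

```text
time_s: 23.65
ee_pos: [0.5301, -0.1109, 0.2234]
eef_rot: [-180.0, -0.2, 177.1]
force: [-7.1, -1.5, 5.1]
gripper_width: -0.004
```

```bash
python3 - <<'E'
from h import *
s=shot('side','s11'); crop(s,300,200,390,320,6,'s11d');print(arm.observe()['ee_pos'],arm.observe()['force'])
E
```

```text
[ 0.53006978 -0.1109561   0.22338733] [-6.56606238  0.21029251  4.90246473]
```

View pics/s11d.png

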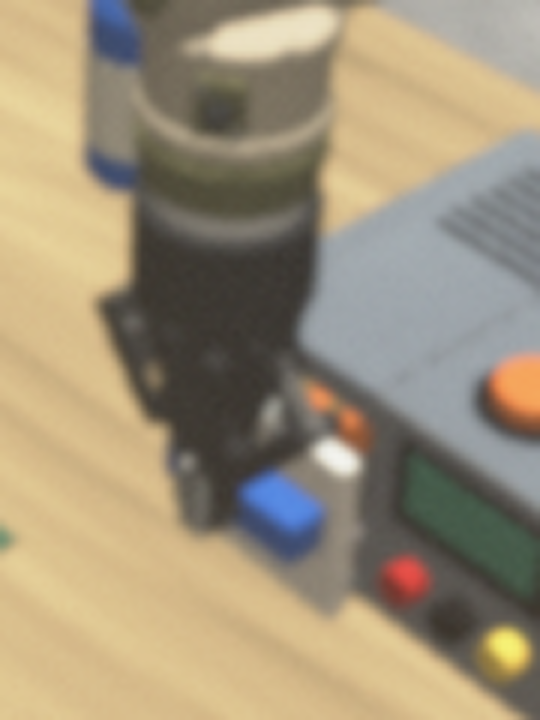

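send_rows(steps=[[[-0.03, 0, 0, 0, 0, 0], [-0.03, 0, 0, 0, 0, 0], [-0.02, 0, 0, 0, 0, 0], [0, 0, 0, 0, 0, 0]]])

```text
time_s: 24.2
ee_pos: [0.5384, -0.1114, 0.2233]
eef_rot: [180.0, -0.1, 177.1]
force: [-6.5, -0.7, 3.0]
gripper_width: 0.004
```

send_rows(steps=[[[-0.02, 0, 0, 0, 0, 0], [-0.02, 0, 0, 0, 0, 0], [0, 0, 0, 0, 0, 0]]])

```text
time_s: 24.58
ee_pos: [0.5422, -0.1116, 0.2233]
eef_rot: [180.0, -0.2, 177.1]
force: [-5.3, -1.4, 4.3]
gripper_width: -0.0
```

send_rows(steps=[[[-0.02, 0, 0, 0, 0, 0], [-0.02, 0, 0, 0, 0, 0], [0, 0, 0, 0, 0, 0]]])

```text
time_s: 24.95
ee_pos: [0.5457, -0.1117, 0.2232]
eef_rot: [-180.0, -0.2, 177.1]
force: [-7.8, -0.2, 5.8]
gripper_width: 0.001
```

```bash
python3 - <<'E'
from h import *
s=shot('side','s12'); crop(s,300,200,390,320,6,'s12d');print(arm.observe()['ee_pos'],arm.observe()['force'])
E
```

```text
[ 0.54572178 -0.11175935  0.22324626] [-8.66356119 -1.62343348  5.08121704]
```

View pics/s12d.png

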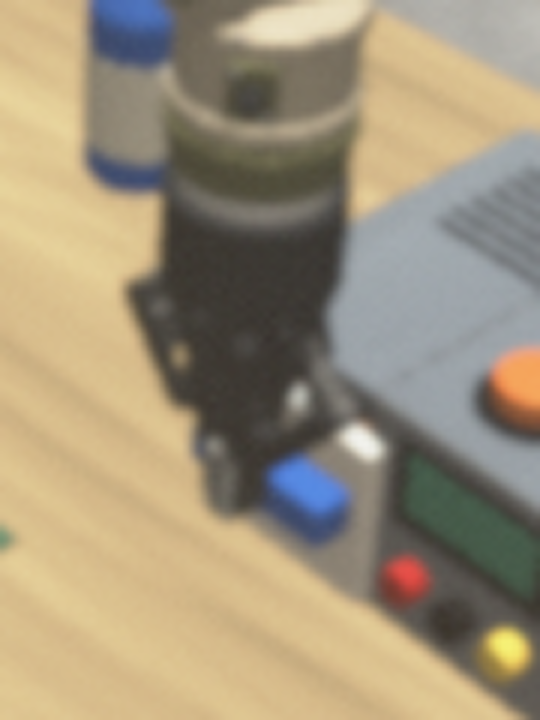

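send_rows(steps=[[[-0.015, 0, 0, 0, 0, 0], [-0.015, 0, 0, 0, 0, 0], [0, 0, 0, 0, 0, 0]]])

```text
time_s: 25.38
ee_pos: [0.5467, -0.1117, 0.2232]
eef_rot: [-180.0, -0.5, 177.1]
force: [-16.9, -0.9, 12.5]
gripper_width: -0.001
```

send_rows(steps=[[[-0.015, 0, 0, 0, 0, 0], [0, 0, 0, 0, 0, 0]]])

```text
time_s: 25.62
ee_pos: [0.5472, -0.1117, 0.2232]
eef_rot: [-180.0, -0.7, 177.1]
force: [-20.7, -1.5, 16.7]
gripper_width: -0.0
```

```bash
python3 - <<'E'
from h import *
s=shot('side','s13'); crop(s,300,200,420,320,5,'s13d');t=shot('top','t13'); crop(t,345,140,445,275,5,'t13d');print(arm.observe()['ee_pos'],arm.observe()['force'])
E
```

```text
[ 0.54717938 -0.11168148  0.22321574] [-19.62617173  -1.27308195  13.93251785]
```

View pics/s13d.png

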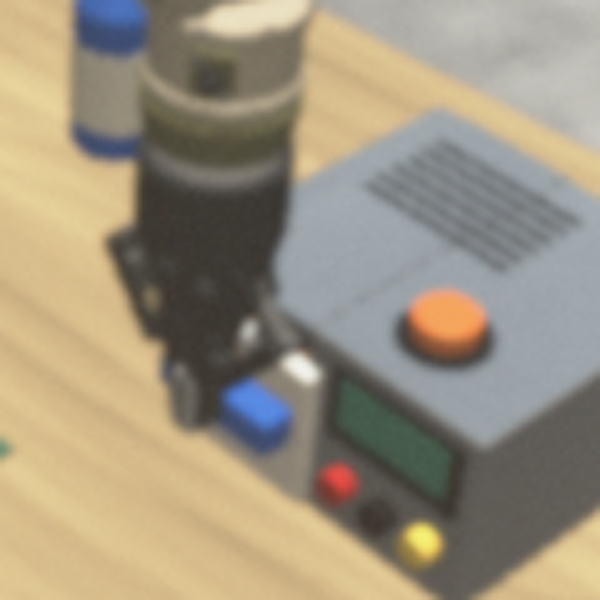

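View pics/t13d.png

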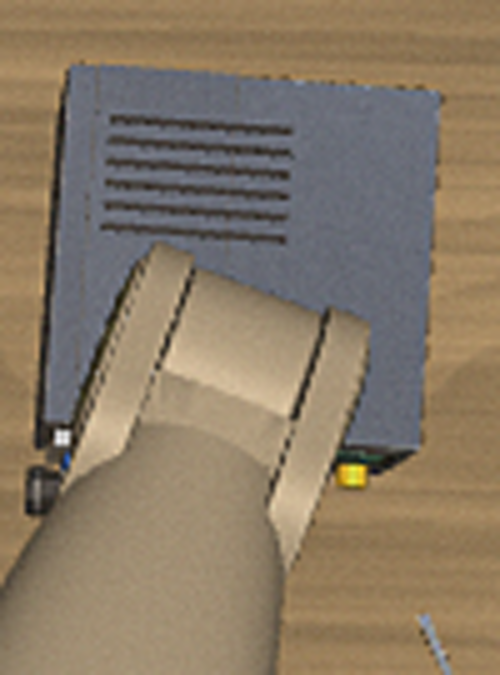

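send_rows(steps=[[[-0.015, 0, 0, 0, 0, 0], [-0.01, 0, 0, 0, 0, 0], [0, 0, 0, 0, 0, 0]]])

```text
time_s: 26.1
ee_pos: [0.548, -0.1116, 0.2232]
eef_rot: [-179.9, -0.9, 177.0]
force: [-26.3, -2.8, 22.7]
gripper_width: -0.002
```

send_rows(steps=[[[0.03, 0, 0, 0, 0, 0], [0.05, 0, 0, 0, 0, 0], [0.07, 0, 0, 0, 0, 0], [0.3, 0, 0, 0, 0, 0], [0.4, 0, 0, 0, 0, 0], [0.4, 0, -0.2, 0, 0, 0], [0.2, 0, -0.4, 0, 0, 0], [0, 0, 0, 0, 0, 0], [0, 0, 0, 0, 0, 0]]])

```text
time_s: 27.22
ee_pos: [0.4099, -0.1052, 0.2839]
eef_rot: [-180.0, 0.2, 177.1]
force: [-0.3, -0.0, -0.2]
gripper_width: 0.001
```

```bash
python3 - <<'E'
from h import *
s=shot('side','s14'); crop(s,300,200,460,330,5,'s14d');t=shot('top','t14'); crop(t,345,140,445,275,5,'t14d');print(arm.observe()['ee_pos'],arm.observe()['force'])
E
```

```text
[ 0.40951419 -0.10497046  0.28296596] [-0.00817812 -0.45235224 -0.58534323]
```

View pics/s14.png

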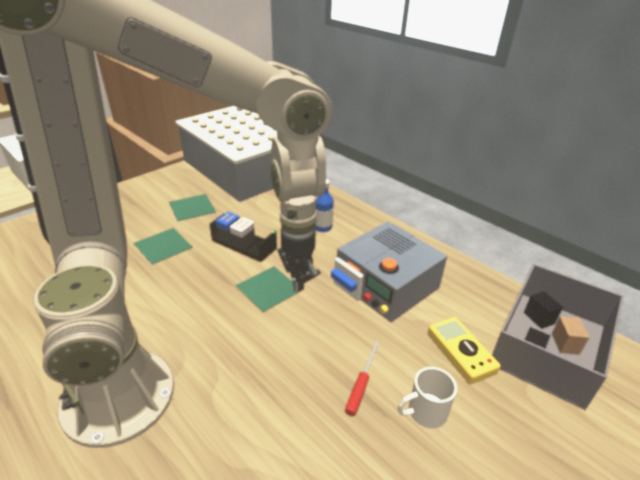

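View pics/s14d.png

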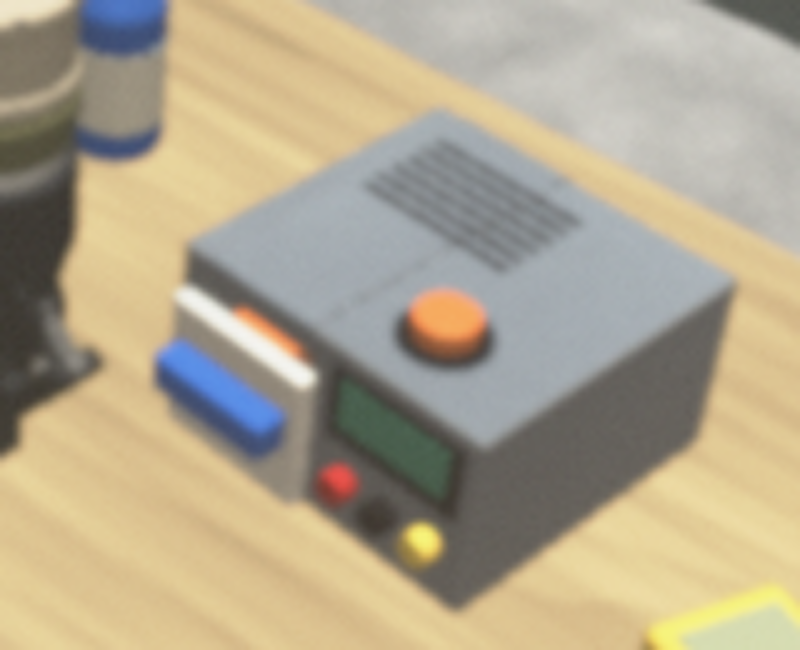

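View pics/t14d.png

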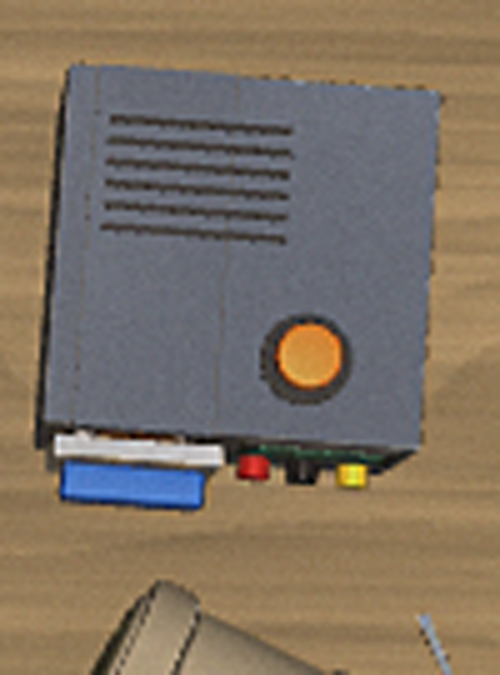

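```bash
python3 -c "
from bench import finish_job
print(finish_job())"
```

```text
the job is handed in; nothing more can be done
None
```

The orange-topped pack is standing in the tester's tray, and the tray is pushed home and staying shut. I handed the job in at about 27 s of the 72 s allowed; it returned no verdict.

- **Release:** I pressed the orange button with closed fingers, and the pictures showed the tray fully out.
- **Pack:** I lifted it from the rack across its 60 mm sides and stood it upright on the mat nearest the base. I let go, turned the gripper a quarter turn and took it again across its 44 mm sides. I then lowered it into the pocket until it touched the floor and let go.
- **Tray:** I pushed the blue ledge in until it met its stop. The force on the wrist rose to about 26 N with almost no further movement. Then I backed off and raised the arm clear.

**Last checks:**
- After I backed off, the panel and ledge appeared in the top picture at the same place as before the tray was opened.
- The button was up, and the orange top showed just behind the panel.
- The white and blue packs and the other loose things looked where they had been; I judged this by eye and did not measure it.
- The arm was touching nothing, with wrist forces under 1 N.

**Disagreements:** The two cameras differed by 1–4 mm, mostly sideways. I averaged them for the tray position, and the pack went into the pocket without touching the sides. The wrist also read an upward force of up to 23 N during the final push. I took this to be friction on the ledge but did not confirm it.

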